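Step a marked plate under the spotting pointer

TASK

Pull the carrier of the cross-slide fully forward towards you, clear of the pointer, then lay the brass plate, coloured dots up, flat between its pins (either way round) and let go of it. Slide the carrier so that the red dot, next the white dot and last the blue dot is centred below the tip of the fixed orange pointer, standing still for about a second at each. Leave the plate there with the blue dot below the pointer, never press or knock against the pointer stand, and leave the charcoal block, matchbox and pliers alone.

Things in the scene. Friction and masses are not known exactly. Their poses are not given: they have to be found in the camera images.
- plate: loose brass plate, 50 (x) x 110 (y) x 10 (z) mm, 0.35 kg; origin at the centre of its underside, x across, y along its length, z up. Three coloured dots of 16 mm with a black centre are on its top. Starts on the table left of the fixture; grasp it across the 50 mm width at its middle
- mark_red (a point): centre of the red dot on the plate's top, at (13, 38, 10.5) mm in the plate's frame
- mark_white (a point): centre of the white dot, at (-14, 3, 10.5) mm in the plate's frame
- mark_blue (a point): centre of the blue dot, at (10, -40, 10.5) mm in the plate's frame
- nest (a point): centre of the carrier's top face, 42 mm above the table, on which the plate is laid; its y axis runs along the plate's length when seated, its x axis points away from the robot. The face is 80 (x) x 140 (y) mm. Six tapered pins 8 mm high and 8 mm thick stand round the plate's place with 2.5 mm play on every side: at (+-31.5, +-38) mm and (0, +-61.5) mm. The plate's underside rests on this face
- knob (a point): black upright knob, 24 mm in diameter, on the carrier's tongue, 95 mm in front (-x) of the nest's centre; this point is on its axis at gripping height, 82 mm above the table; the gripping cylinder runs from 19 mm below to 19 mm above it. Gripped from above, it drags the carrier along the fixture's x and y; about 2 N of friction holds each slide where it is left
- pointer_tip (a point): point of the fixed orange pointer, 57 mm above the table, 5 mm above the top of a seated plate. A bar along y at 85 to 97 mm (clamp and rod up to 106 mm) carries it from a 118 mm high column 155 mm to the right (fixture's -y). The axes are the fixture's slide directions
- saddle (a joint): lower slide along the fixture's x (away from the robot), 0 (front stop, loading place) to 0.132 m; at 0.110 the nest's centre stands below the pointer in x
- carrier (a joint): upper slide along the fixture's y (to the left), -0.06 to 0.06 m; at 0 the nest's centre is in line with the pointer
- fixture: fixed green base of the cross-slide with the column foot, 210 x 130 x 14 mm, foot reaching 190 mm to the right; its origin lies on the table straight below the pointer tip, x away from the robot
- pointer: the fixed pointer stand on the fixture (column, cross bar, orange pointer); origin at the fixture's origin
- charcoal_block: bystander: black charcoal block 52 x 77 x 26 mm, origin at the centre of its underside
- matchbox: bystander: matchbox 36 x 55 x 15 mm, origin at the centre of its underside
- pliers: bystander: red-handled flat-nose pliers lying flat, 48 x 135 x 12 mm, origin at the centre of its underside
Things that resemble listed ones, but are neither listed nor needed, are in the scene too. Of the things like the plate, leave any that is purple; of the rest the larger one is meant.

How it is judged:
By the outcome, as a careful person would: the job done as asked, in the order asked, and still so for the second after the job is handed in, with the robot touching nothing.
It also fails if it takes over 67 s, if anything falls off the work surface, if the arm or the gripper's body presses on something with over 40 N, if the wrist force passes 120 N, or if a joint passes its speed limit or range.

ROBOT

A 6-joint arm with a two-finger parallel gripper is mounted at the origin on a cart in front of the work surface, level with it; the furniture and walls round the work are solid. World frame = base frame: x ahead of the robot, y to its left, z up, the work surface at z = 0. Lengths are in m, angles in rad, forces in N, time in s.
With the tool pointing down it reaches from about 0.35 to 0.925 m from the base axis. Payload 6.4 kg.
Tool frame: the origin (TCP) lies at the very end of the fingers, on their centre line; the grasp point (between the pads) lies 19 mm behind it; z points along the fingers, y is the line along which they close (so a half turn about z gives the same grasp; the last joint's range is limited). The gripper opens to 85 mm and grips with 20 to 120 N. Pads are 22 mm wide; open, the fingers measure 114 mm over their backs; the gripper's body (76 mm by 85 mm) begins 54 mm behind the grasp point. The pads swing forward as they close: fully open they stand 13 mm farther back than shut.
Start: joints at [-1.505, 0.245, 1.558, -0, 1.339, -0.174], TCP at [0.154, -0.631, 0.231] pointing down, gripper open.
Joint ranges: [-3.13, 3.13], [-1.02, 2.26], [0.13, 2.54], [-0.95, 4.09], [0.21, 2.88], [-2.74, 2.74]. Speed limits (rad/s): [2.57, 2.57, 3.14, 3.14, 3.14, 3.14].

INTERFACE

Orientations are given as a unit quaternion [x, y, z, w].
In Python, from plant import manip gives the robot as it stands. The module is installed in compiled form; this text tells all that it offers.
- The arm moves only by the tool carry_out, never from a script. Its argument "targets" is a list of rows, each an object of numbers: "dx", "dy", "dz": the shift along the tool's x, y, z scaled (see below); "ax", "ay", "az": the turn, a rotation vector about the tool's x, y, z scaled (see below). In form: [{"dx": .., "dy": .., "dz": .., "ax": .., "ay": .., "az": ..}, ...]. A call has 1 to 12 rows; each row is the pose to reach, as a shift and turn from the pose commanded when the call began, along the tool's axes at that moment; what a row does not reach only later rows make up. The controller multiplies each number of a shift by 400 mm and each number of a turn by 60 degrees. A row lasts 1/10 s, in which the tool goes at most 50 mm and 8.59 degrees, less where a joint would pass 70% of its speed; a pose out of reach is approached as far as the arm can. A call with a number of a shift or a turn outside -1 to 1 is refused whole. A call with a gripper value outside its range is refused whole. "hand" is the finger opening in mm, from 0 to 85.4, set as the call begins (left out, the last holds). The fingers move at their own pace and stop on an object; "force" is the grip in N (left out, the last holds). Time passes only in rows, so rows that repeat a pose let the fingers close. It gives the time, the measured TCP pose, the force, the opening and the grip force at its end, in the units of the state.
- manip.read_state(): the state, without advancing time (a new reading comes with each control period).
- manip.camera(name): name is "scene" or "top" or "wrist"; returns a dict with "image" (400x640x3 uint8, red, green, blue), "fx", "fy", "cx", "cy" (pixels), "k1" (the pictures are not rectified: a ray, as slopes to the right and down, at radius r is drawn at 1 + k1 r^2 times it, then the intrinsics apply), "R" (3x3) and "t" (3): a world point X has camera coordinates R X + t; the wrist camera has in their place "hand_eye" (4x4, takes a point from camera to tool coordinates, whose origin is the TCP and whose axes are the flange's). Camera axes: x right, y down, z forward; pixel columns grow to the right and rows downward; lengths in m; the calibration is good to about 2 mm. A picture is of the moment at which its call begins: read the wrist's pose just before it. There is no depth.
- manip.close_job(): hands the job in; it is judged then, once.
The state is a dict: "clock": time; "q": joint angles; "joint_velocities": joint speeds; "joint_efforts": joint torques, N m; "position": TCP position; "orientation": TCP orientation; "wrist_force": force on the tool from outside, world axes, zero at the start; "ft_torque": the same for the moment, N m; "grip_width": finger opening in m; "grasp_force": force on a finger pad.
Only numpy, scipy, OpenCV 4.12 (cv2) and the standard library are available. Lean on these libraries where they do the work, as an engineer would, in place of code of your own. Each camera call takes 0.05 s, during which the arm holds its last target. There are 200 camera calls.

## Working session

There is one attempt and no reset: what is moved stays moved. The work goes in short steps, Python scripts to look and compute and a tool call to move; the robot and the scene stay as the last step left them, time stands still between calls to the robot, and variables do not carry over. Pictures are saved under pics/ and viewed, at most 10 in all, crops included, and the job is handed in when it is done.

Besides the shell and the picture viewer there is one more tool, called as name([rows], argument=value, ...), one row to a line, values as JSON. carry_out: Moves the arm, as the interface text tells. Its arguments: {"type":"object","properties":{"targets":{"type":"array","items":{"type":"object","properties":{"dx":{"type":"number"},"dy":{"type":"number"},"dz":{"type":"number"},"ax":{"type":"number"},"ay":{"type":"number"},"az":{"type":"number"}}}},"hand":{"type":"number"},"force":{"type":"number"}},"required":["targets"]}

```bash
mkdir -p pics
cat > h.py <<'E'
import numpy as np, cv2, pickle
from plant import manip
from scipy.spatial.transform import Rotation as Ro
def snap(n,f):
    s=manip.read_state(); c=manip.camera(n); c['s']=s
    pickle.dump(c,open(f'pics/{f}.pkl','wb')); cv2.imwrite(f'pics/{f}.png',c['image'][:,:,::-1]); return c
def load(f): return pickle.load(open(f'pics/{f}.pkl','rb'))
def ext(c):
    if 'R' in c and c.get('R') is not None: return np.array(c['R']),np.array(c['t'])
    T=np.eye(4);T[:3,:3]=Ro.from_quat(c['s']['orientation']).as_matrix();T[:3,3]=c['s']['position']
    M=np.linalg.inv(T@np.array(c['hand_eye'])); return M[:3,:3],M[:3,3]
def ray(c,u,v):
    d=np.array([(u-c['cx'])/c['fx'],(v-c['cy'])/c['fy']]); p=d.copy()
    for _ in range(30): p=d/(1+c['k1']*(p@p))
    R,t=ext(c); return -R.T@t, R.T@np.array([p[0],p[1],1])
def at(c,u,v,z):
    o,d=ray(c,u,v); return o+d*(z-o[2])/d[2]
def proj(c,X):
    R,t=ext(c); x=R@np.array(X)+t; p=x[:2]/x[2]; p=p*(1+c['k1']*(p@p)); return p*[c['fx'],c['fy']]+[c['cx'],c['cy']]
def crop(f,u0,v0,u1,v1,k,o):
    im=cv2.imread(f'pics/{f}.png')[v0:v1,u0:u1]; cv2.imwrite(f'pics/{o}.png',cv2.resize(im,None,fx=k,fy=k,interpolation=cv2.INTER_CUBIC))
E
python3 - <<'E'
from h import *
a=snap('top','top0');b=snap('scene','scene0')
print({k:a[k] for k in a if k not in('image','s')});print(manip.read_state())
im=np.vstack([a['image'],b['image']])[:,:,::-1]
cv2.imwrite('pics/both.png',cv2.resize(im,(480,600),interpolation=cv2.INTER_AREA))
E
```

```text
{'fx': 448.1987659357048, 'fy': 448.1987659357048, 'cx': 314.88862649731345, 'cy': 197.6539204608427, 'k1': 0.013988702411942867, 'R': array([[ 0.00851642, -0.99987294,  0.01347464],
       [-0.99625184, -0.00964401, -0.08596083],
       [ 0.08607986, -0.01269206, -0.99620739]]), 't': array([-0.03403554,  0.55576717,  1.42365176])}
{'clock': 0.1, 'q': array([-1.50510808e+00,  2.45757875e-01,  1.55893586e+00,  8.59611429e-06,
        1.33866950e+00, -1.74138203e-01]), 'joint_velocities': array([ 0.00020219, -0.00132025, -0.00364818,  0.00053146,  0.00022145,
        0.00026828]), 'joint_efforts': array([-6.96802999e-04, -4.30670393e+01, -3.27129257e+01, -7.98801921e-05,
        2.86059905e-03,  1.47370338e-05]), 'position': array([ 0.15434671, -0.63088148,  0.23025826]), 'orientation': array([ 9.92818750e-01,  1.19625025e-01,  5.21568770e-05, -8.83758684e-04]), 'wrist_force': array([-0.29472712,  0.06871585,  0.44996052]), 'ft_torque': array([-0.02257118, -0.00785952, -0.03571691]), 'grasp_force': 0.0, 'grip_width': 0.08556256100401087}
```

View pics/top0.png

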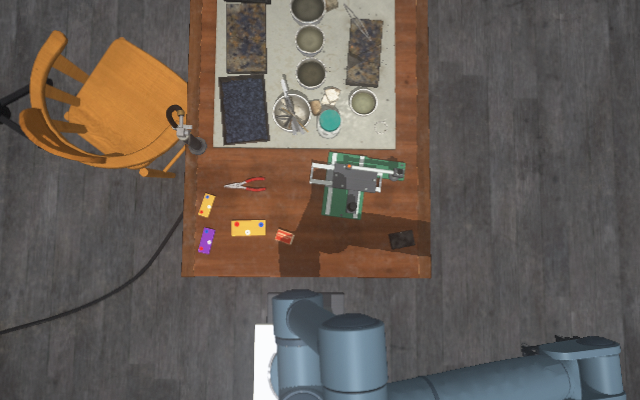

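View pics/scene0.png

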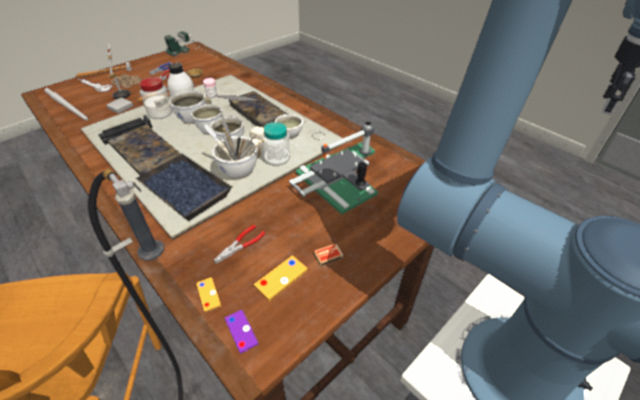

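Things like the plate in the top view: a large yellow plate at (248,228), a small yellow one at (206,205) and a purple one at (207,241). The large yellow one is meant. The fixture is at about (350,185), with its knob near (352,206). The matchbox is at (285,237), the charcoal block at (401,240) and the pliers at (246,184).

Run:
```python
from h import *
c=load('top0')
im=cv2.imread('pics/top0.png')
a=cv2.resize(im[205:255,190:310],None,fx=6.6,fy=6.6,interpolation=cv2.INTER_CUBIC)[:, :792]
b=cv2.resize(im[148:223,300:415],None,fx=6.6,fy=6.6,interpolation=cv2.INTER_CUBIC)
cv2.imwrite('pics/c1.png',np.vstack([cv2.resize(a,(480,200)),cv2.resize(b,(600,391))[:, :480]]) if 0 else cv2.resize(b,(759,495)))
cv2.imwrite('pics/c0.png',a)
for n,(u,v,z) in dict(plate=(248,228,.01),small=(206,205,.01),purple=(207,241,.01),knob=(352,206,.1),match=(285,237,.01),coal=(401,240,.026)).items(): print(n,at(c,u,v,z).round(3))
```

```text
plate [0.457 0.186 0.01 ]
small [0.53  0.324 0.01 ]
purple [0.414 0.317 0.01 ]
knob [ 0.525 -0.142  0.1  ]
match [0.429 0.066 0.01 ]
coal [ 0.422 -0.306  0.026]
```

View pics/c1.png

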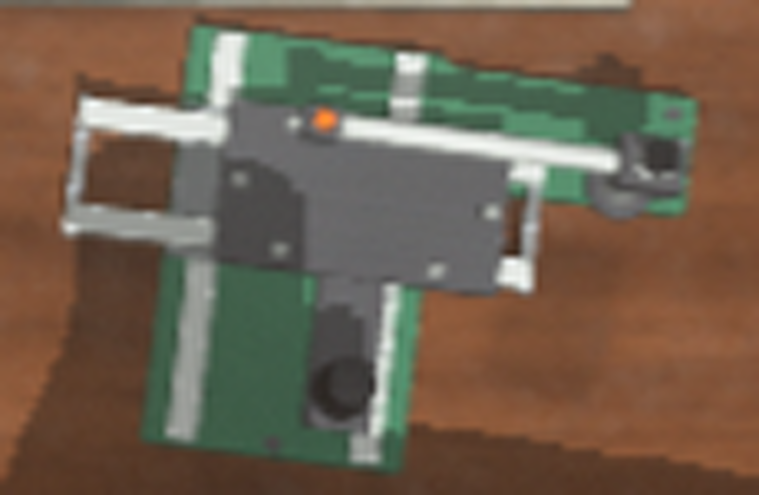

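View pics/c0.png

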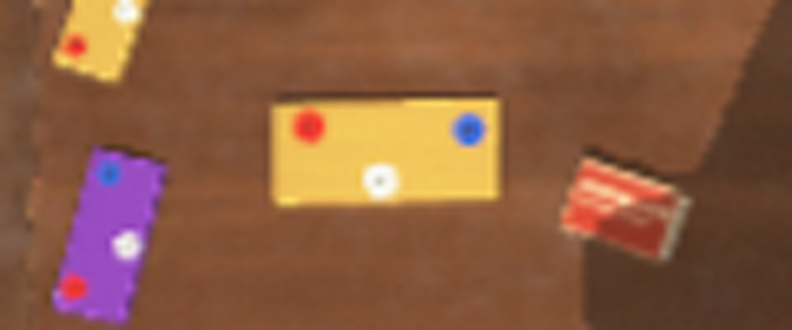

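Run:
```python
from h import *
c=load('top0')
P=[at(c,u/6.6+190,v/6.6+205,.01)[:2] for u,v in [(273,103),(498,99),(500,198),(275,205)]]
P=np.array(P);print(P.round(4),P.mean(0),[np.linalg.norm(P[i]-P[i-1]).round(4) for i in range(4)])
f=lambda u,v,z:at(c,u/6.6+300,v/6.6+148,z)
print('tip',f(325,119,.1),'knob',f(343,387,.101))
d=f(615,160,.097)-f(345,127,.097);print('y axis yaw',np.degrees(np.arctan2(d[0],-d[1])))
d=f(195,25,.014)-f(145,440,.014);print('x axis yaw',np.degrees(np.arctan2(d[1],d[0])),d)
w=snap('wrist','w0');print(w['hand_eye'],w['fx'])
```

```text
[[0.4801 0.2407]
 [0.483  0.1305]
 [0.4346 0.1287]
 [0.4302 0.2384]] [0.45696508 0.18457288] [np.float64(0.0499), np.float64(0.1102), np.float64(0.0485), np.float64(0.1099)]
tip [ 0.64834638 -0.13305959  0.1       ] knob [ 0.52295985 -0.14155972  0.101     ]
y axis yaw -6.44146266608874
x axis yaw -6.456109741740732 [ 0.20675037 -0.02339581  0.        ]
[[ 3.20178973e-04 -9.52193741e-01 -3.05494642e-01  7.90347038e-02]
 [ 9.99998654e-01 -1.86800148e-04  1.63030183e-03 -3.36932980e-04]
 [-1.60942964e-03 -3.05494752e-01  9.52192400e-01 -1.42699101e-01]
 [ 0.00000000e+00  0.00000000e+00  0.00000000e+00  1.00000000e+00]] 275.69003073952763
```

carry_out([
  {"dx": 0.98, "dy": -0.87, "dz": -0.05, "az": 0.336},
  {"dx": 0.98, "dy": -0.87, "dz": -0.05, "az": 0.336},
  {"dx": 0.98, "dy": -0.87, "dz": -0.05, "az": 0.336},
  {"dx": 0.98, "dy": -0.87, "dz": -0.05, "az": 0.336},
  {"dx": 0.98, "dy": -0.87, "dz": -0.05, "az": 0.336},
  {"dx": 0.98, "dy": -0.87, "dz": -0.05, "az": 0.336},
  {"dx": 0.98, "dy": -0.87, "dz": -0.05, "az": 0.336},
  {"dx": 0.98, "dy": -0.87, "dz": -0.05, "az": 0.336},
  {"dx": 0.98, "dy": -0.87, "dz": -0.05, "az": 0.336},
  {"dx": 0.98, "dy": -0.87, "dz": -0.05, "az": 0.336},
  {"dx": 0.98, "dy": -0.87, "dz": -0.05, "az": 0.336},
  {"dx": 0.98, "dy": -0.87, "dz": -0.05, "az": 0.336},
])

```text
validation failed for argument at $.ta...
```

carry_out([
  {"dx": 0, "dy": 0},
  {"dx": 0, "dy": 0},
  {"dx": 0, "dy": 0},
])

```text
validation failed for argument at $.ta...
```

```bash
cat >> h.py <<'E'
def rel(x,y,z,yaw,p=None):
    "target pose (tool down, tool x at yaw deg) -> scaled numbers from present measured pose"
    s=manip.read_state(); R=Ro.from_quat(s['orientation']); pos=np.array(s['position'])
    T=Ro.from_euler('z',yaw,degrees=True)*Ro.from_euler('x',180,degrees=True)
    d=R.inv().apply(np.array([x,y,z])-pos)/.4; a=np.degrees((R.inv()*T).as_rotvec())/60
    print('pos',pos.round(4),'yaw',np.degrees(np.arctan2(*R.as_matrix()[[1,0],0])).round(2),'d',d.round(4),'a',a.round(4),'F',s['wrist_force'].round(1),'w',round(s['grip_width'],4),round(s['grasp_force'],1),'t',round(s['clock'],2))
E
python3 - <<'E'
from h import *
c=snap('wrist','w1'); rel(.523,-.1416,.063,-6.45)
im=cv2.imread('pics/w1.png');cv2.imwrite('pics/w1b.png',cv2.resize(im,(800,500)))
E
```

```text
pos [ 0.1544 -0.6311  0.2306] yaw 13.74 d [ 1.1857 -0.9693  0.4204] a [-0.0012  0.      0.3365] F [-0.4 -0.3 -0.6] w 0.0854 0.0 t 0.2
```

View pics/w1b.png

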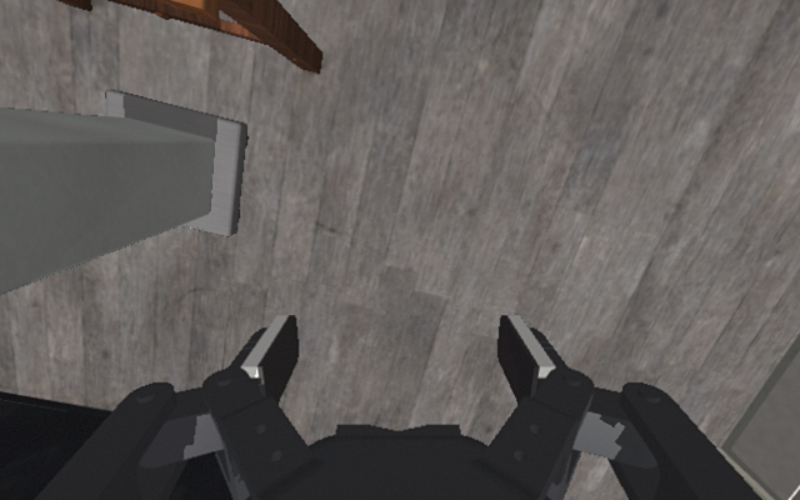

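The view is still the start one (floor and the cart's edge), because the move was refused for incomplete rows. I'll send all six numbers in each row.

carry_out([
  {"dx": 0.98, "dy": -0.87, "dz": -0.05, "ax": 0, "ay": 0, "az": 0.336},
  {"dx": 0.98, "dy": -0.87, "dz": -0.05, "ax": 0, "ay": 0, "az": 0.336},
  {"dx": 0.98, "dy": -0.87, "dz": -0.05, "ax": 0, "ay": 0, "az": 0.336},
  {"dx": 0.98, "dy": -0.87, "dz": -0.05, "ax": 0, "ay": 0, "az": 0.336},
  {"dx": 0.98, "dy": -0.87, "dz": -0.05, "ax": 0, "ay": 0, "az": 0.336},
  {"dx": 0.98, "dy": -0.87, "dz": -0.05, "ax": 0, "ay": 0, "az": 0.336},
  {"dx": 0.98, "dy": -0.87, "dz": -0.05, "ax": 0, "ay": 0, "az": 0.336},
  {"dx": 0.98, "dy": -0.87, "dz": -0.05, "ax": 0, "ay": 0, "az": 0.336},
  {"dx": 0.98, "dy": -0.87, "dz": -0.05, "ax": 0, "ay": 0, "az": 0.336},
  {"dx": 0.98, "dy": -0.87, "dz": -0.05, "ax": 0, "ay": 0, "az": 0.336},
  {"dx": 0.98, "dy": -0.87, "dz": -0.05, "ax": 0, "ay": 0, "az": 0.336},
  {"dx": 0.98, "dy": -0.87, "dz": -0.05, "ax": 0, "ay": 0, "az": 0.336},
])

```text
clock: 1.4
position: [0.4537, -0.1978, 0.2514]
orientation: [0.999, -0.054, 0.0, -0.0]
wrist_force: [-0.4, 0.6, -0.5]
grip_width: 0.0856
grasp_force: 0.0
```

carry_out([
  {"dx": 0, "dy": 0, "dz": 0, "ax": 0, "ay": 0, "az": 0},
  {"dx": 0, "dy": 0, "dz": 0, "ax": 0, "ay": 0, "az": 0},
  {"dx": 0, "dy": 0, "dz": 0, "ax": 0, "ay": 0, "az": 0},
])

```text
clock: 1.7
position: [0.4519, -0.2013, 0.2511]
orientation: [0.998, -0.057, -0.0, -0.0]
wrist_force: [-0.1, -0.8, -0.8]
grip_width: 0.0854
grasp_force: 0.0
```

Run:
```python
from h import *
c=snap('wrist','w2'); rel(.523,-.1416,.063,-6.45)
im=cv2.imread('pics/w2.png');cv2.imwrite('pics/w2b.png',cv2.resize(im,(800,500)))
```

```text
pos [ 0.452  -0.2013  0.2512] yaw -6.54 d [ 0.1596 -0.1684  0.4704] a [-0.      0.0002 -0.0014] F [-0.2  0.2  0.3] w 0.0854 0.0 t 1.75
```

View w2b.

View pics/w2b.png

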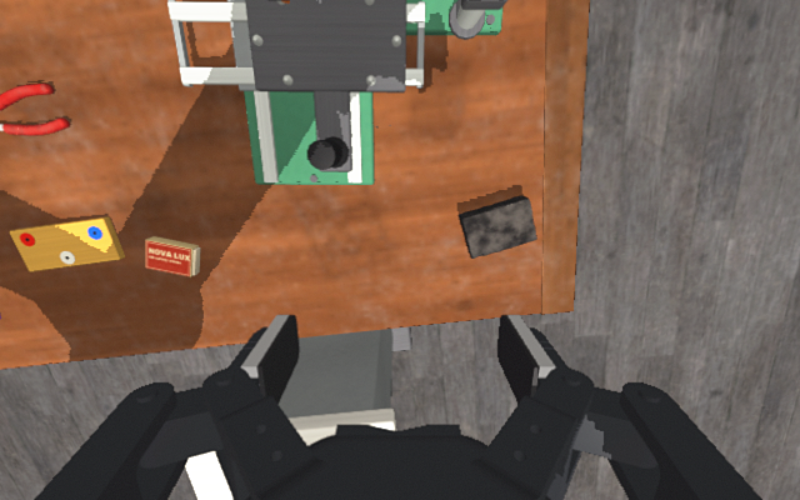

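The knob top is at about (321,154) in the 1.25× picture. The plate's dots are red (27,240), blue (95,233) and white (67,258). The carrier's edges run level with the picture, so the tool is aligned with the fixture.

```bash
cat >> h.py <<'E'
def fitplate(pts):
    M=np.array([[13,38],[-14,3],[10,-40]])/1e3; P=np.array(pts)[:,:2]
    a=M@[1,1j]; b=P@[1,1j]; am,bm=a.mean(),b.mean()
    r=np.vdot(a-am,b-bm); r/=abs(r); o=bm-r*am
    print('plate origin',np.array([o.real,o.imag]).round(4),'yaw',np.degrees(np.angle(r)).round(2),'resid mm',(abs(b-(r*a+o))*1e3).round(1)); return o,r
E
python3 - <<'E'
from h import *
c=load('w2'); q=lambda u,v,z:at(c,u/1.25,v/1.25,z)
print('knob',q(321,154,.101),'edge',np.degrees(np.arctan2(*(q(247,89,.042)-q(405,92,.042))[:2])), 'end edge',np.degrees(np.arctan2(*(q(258,183,.014)-q(373,184,.014))[:2])))
fitplate([q(27,240,.0105),q(67,258,.0105),q(95,233,.0105)])
t=load('top0');f=lambda u,v:at(t,u/6.6+190,v/6.6+205,.0105)
fitplate([f(309,126),f(380,181),f(468,129)])
x,y=.523,-.1416
rel(*q(321,154,.101)[:2],.13,-6.45)
E
```

```text
knob [ 0.52663601 -0.14664502  0.101     ] edge 7.386526678768609 end edge 6.956633259792308
plate origin [0.4572 0.1837] yaw 1.61 resid mm [0.2 0.3 0.5]
plate origin [0.4568 0.1846] yaw 1.54 resid mm [0.3 0.4 0.2]
pos [ 0.452  -0.2013  0.2512] yaw -6.54 d [ 0.17   -0.1569  0.3029] a [-0.      0.0002 -0.0014] F [-0.2  0.2  0.3] w 0.0854 0.0 t 1.75
```

carry_out([
  {"dx": 0.165, "dy": -0.163, "dz": 0.2, "ax": 0, "ay": 0, "az": 0},
  {"dx": 0.165, "dy": -0.163, "dz": 0.2, "ax": 0, "ay": 0, "az": 0},
  {"dx": 0.165, "dy": -0.163, "dz": 0.2, "ax": 0, "ay": 0, "az": 0},
  {"dx": 0.165, "dy": -0.163, "dz": 0.3, "ax": 0, "ay": 0, "az": 0},
  {"dx": 0.165, "dy": -0.163, "dz": 0.4, "ax": 0, "ay": 0, "az": 0},
  {"dx": 0.165, "dy": -0.163, "dz": 0.465, "ax": 0, "ay": 0, "az": 0},
  {"dx": 0.165, "dy": -0.163, "dz": 0.465, "ax": 0, "ay": 0, "az": 0},
  {"dx": 0.165, "dy": -0.163, "dz": 0.465, "ax": 0, "ay": 0, "az": 0},
], hand=85)

```text
clock: 2.55
position: [0.5255, -0.1435, 0.0657]
orientation: [0.998, -0.056, -0.0, 0.0]
wrist_force: [-0.1, -0.9, 0.9]
grip_width: 0.0851
grasp_force: 0.0
```

carry_out([
  {"dx": 0, "dy": 0, "dz": 0, "ax": 0, "ay": 0, "az": 0},
  {"dx": 0, "dy": 0, "dz": 0, "ax": 0, "ay": 0, "az": 0},
  {"dx": 0, "dy": 0, "dz": 0, "ax": 0, "ay": 0, "az": 0},
  {"dx": 0, "dy": 0, "dz": 0, "ax": 0, "ay": 0, "az": 0},
  {"dx": 0, "dy": 0, "dz": 0, "ax": 0, "ay": 0, "az": 0},
  {"dx": 0, "dy": 0, "dz": 0, "ax": 0, "ay": 0, "az": 0},
  {"dx": 0, "dy": 0, "dz": 0, "ax": 0, "ay": 0, "az": 0},
  {"dx": 0, "dy": 0, "dz": 0, "ax": 0, "ay": 0, "az": 0},
], hand=0, force=30)

```text
clock: 3.35
position: [0.5259, -0.1433, 0.0663]
orientation: [0.998, -0.056, 0.001, 0.0]
wrist_force: [-2.6, -0.2, 7.1]
grip_width: 0.0233
grasp_force: 29.4
```

carry_out([
  {"dx": -0.05, "dy": 0, "dz": 0, "ax": 0, "ay": 0, "az": 0},
  {"dx": -0.1, "dy": 0, "dz": 0, "ax": 0, "ay": 0, "az": 0},
  {"dx": -0.14, "dy": 0, "dz": 0, "ax": 0, "ay": 0, "az": 0},
  {"dx": -0.17, "dy": 0, "dz": 0, "ax": 0, "ay": 0, "az": 0},
  {"dx": -0.19, "dy": 0, "dz": 0, "ax": 0, "ay": 0, "az": 0},
  {"dx": -0.19, "dy": 0, "dz": 0, "ax": 0, "ay": 0, "az": 0},
])

```text
clock: 3.95
position: [0.4496, -0.1346, 0.0662]
orientation: [0.998, -0.056, 0.0, 0.0]
wrist_force: [-2.6, 0.1, 8.9]
grip_width: 0.0231
grasp_force: 33.8
```

carry_out([
  {"dx": -0.005, "dy": 0, "dz": 0, "ax": 0, "ay": 0, "az": 0},
  {"dx": -0.01, "dy": 0, "dz": 0, "ax": 0, "ay": 0, "az": 0},
  {"dx": -0.01, "dy": 0, "dz": 0, "ax": 0, "ay": 0, "az": 0},
])

```text
clock: 4.25
position: [0.4466, -0.1342, 0.0663]
orientation: [0.998, -0.056, 0.001, 0.0]
wrist_force: [0.7, 0.5, 7.3]
grip_width: 0.023
grasp_force: 33.7
```

carry_out([
  {"dx": -0.005, "dy": 0, "dz": 0, "ax": 0, "ay": 0, "az": 0},
  {"dx": -0.01, "dy": 0, "dz": 0, "ax": 0, "ay": 0, "az": 0},
  {"dx": -0.01, "dy": 0, "dz": 0, "ax": 0, "ay": 0, "az": 0},
])

```text
clock: 4.55
position: [0.4427, -0.1338, 0.0663]
orientation: [0.998, -0.056, 0.001, 0.0]
wrist_force: [1.4, 0.3, 8.2]
grip_width: 0.0231
grasp_force: 33.6
```

carry_out([
  {"dx": -0.005, "dy": 0, "dz": 0, "ax": 0, "ay": 0, "az": 0},
  {"dx": -0.01, "dy": 0, "dz": 0, "ax": 0, "ay": 0, "az": 0},
  {"dx": -0.01, "dy": 0, "dz": 0, "ax": 0, "ay": 0, "az": 0},
])

```text
clock: 4.85
position: [0.4412, -0.1338, 0.0664]
orientation: [0.998, -0.057, 0.005, 0.001]
wrist_force: [15.5, -0.5, -5.5]
grip_width: 0.0228
grasp_force: 32.5
```

carry_out([
  {"dx": 0.004, "dy": 0, "dz": 0, "ax": 0, "ay": 0, "az": 0},
  {"dx": 0.004, "dy": 0, "dz": 0, "ax": 0, "ay": 0, "az": 0},
])

```text
clock: 5.05
position: [0.4412, -0.1338, 0.0663]
orientation: [0.998, -0.056, 0.002, 0.001]
wrist_force: [6.5, -0.2, 3.4]
grip_width: 0.023
grasp_force: 33.3
```

carry_out([
  {"dx": 0, "dy": 0, "dz": 0, "ax": 0, "ay": 0, "az": 0},
  {"dx": 0, "dy": 0, "dz": 0, "ax": 0, "ay": 0, "az": 0},
  {"dx": 0, "dy": 0, "dz": 0, "ax": 0, "ay": 0, "az": 0},
  {"dx": 0, "dy": 0, "dz": 0, "ax": 0, "ay": 0, "az": 0},
  {"dx": 0, "dy": 0, "dz": 0, "ax": 0, "ay": 0, "az": 0},
  {"dx": 0, "dy": 0, "dz": -0.1, "ax": 0, "ay": 0, "az": 0},
  {"dx": 0, "dy": 0, "dz": -0.2, "ax": 0, "ay": 0, "az": 0},
  {"dx": 0, "dy": 0, "dz": -0.3, "ax": 0, "ay": 0, "az": 0},
  {"dx": 0, "dy": 0, "dz": -0.4, "ax": 0, "ay": 0, "az": 0},
  {"dx": 0, "dy": 0, "dz": -0.4, "ax": 0, "ay": 0, "az": 0},
  {"dx": 0, "dy": 0, "dz": -0.4, "ax": 0, "ay": 0, "az": 0},
], hand=60)

```text
clock: 6.15
position: [0.4399, -0.1334, 0.2261]
orientation: [0.998, -0.056, 0.001, 0.001]
wrist_force: [-0.3, -0.4, -0.9]
grip_width: 0.06
grasp_force: 0.0
```

Run:
```python
from h import *
c=snap('wrist','w3'); snap('top','top3'); rel(.45,.18,.2,-6.8)
im=cv2.imread('pics/w3.png');cv2.imwrite('pics/w3b.png',cv2.resize(im[0:300,80:560],(800,500),interpolation=cv2.INTER_CUBIC))
```

```text
pos [ 0.4387 -0.1327  0.2238] yaw -6.42 d [-0.0593 -0.78    0.0605] a [-0.0011  0.0024  0.0063] F [-0.7  0.6 -0.6] w 0.0602 0.0 t 6.25
```

View pics/w3b.png

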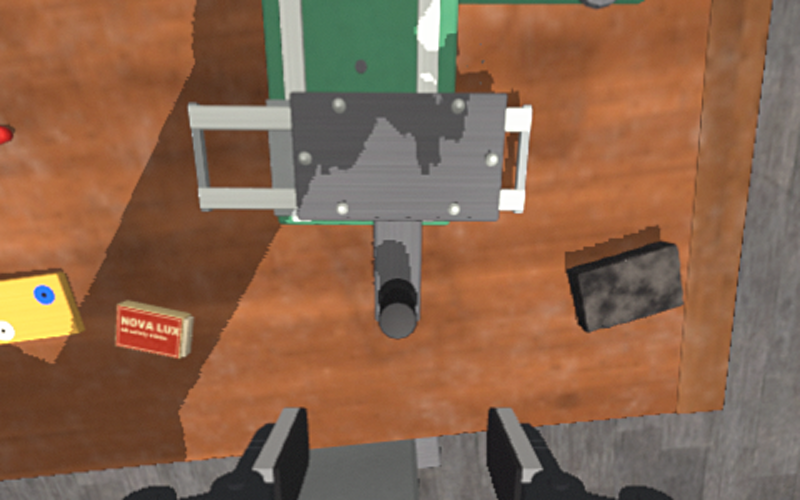

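The picture shows the carrier at its front stop with all six pin tops at (339,104), (459,105), (304,157), (491,159), (342,209) and (454,209). The knob top is at (397,320). I'll fit the nest's pose to the pins.

Run:
```python
from h import *
c=load('w3'); q=lambda u,v,z:at(c,u/1.6667+80,v/1.6667,z)
P=np.array([q(u,v,.050)[:2] for u,v in [(339,104),(459,105),(304,157),(491,159),(342,209),(454,209)]])
M=np.array([[31.5,38],[31.5,-38],[0,61.5],[0,-61.5],[-31.5,38],[-31.5,-38]])/1e3
a=M@[1,1j]; b=P@[1,1j]; r=np.vdot(a-a.mean(),b-b.mean()); s=abs(r)/np.vdot(a,a).real; r/=abs(r); o=b.mean()
print('nest',o,'yaw',np.degrees(np.angle(r)),'scale',s,'resid',(abs(b-r*a-o)*1e3).round(1))
k=q(397,320,.101)[:2]@[1,1j]; print('knob',k,'in nest',(k-o)/r)
```

```text
nest (0.5359120350756743-0.14511552619534118j) yaw -6.84111763019546 scale 0.9900624376855344 resid [0.6 0.1 0.6 1.3 0.8 0.4]
knob (0.4422210908958655-0.13372403586860654j) in nest (-0.09438080577772284+0.00015024618431204911j)
```

carry_out([
  {"dx": -0.043, "dy": -0.792, "dz": 0.1, "ax": 0, "ay": 0, "az": -0.98},
  {"dx": -0.043, "dy": -0.792, "dz": 0.1, "ax": 0, "ay": 0, "az": -0.98},
  {"dx": -0.043, "dy": -0.792, "dz": 0.1, "ax": 0, "ay": 0, "az": -0.98},
  {"dx": -0.043, "dy": -0.792, "dz": 0.1, "ax": 0, "ay": 0, "az": -0.98},
  {"dx": -0.043, "dy": -0.792, "dz": 0.1, "ax": 0, "ay": 0, "az": -0.98},
  {"dx": -0.043, "dy": -0.792, "dz": 0.1, "ax": 0, "ay": 0, "az": -0.98},
  {"dx": -0.043, "dy": -0.792, "dz": 0.1, "ax": 0, "ay": 0, "az": -0.98},
  {"dx": -0.043, "dy": -0.792, "dz": 0.1, "ax": 0, "ay": 0, "az": -0.98},
  {"dx": -0.043, "dy": -0.792, "dz": 0.1, "ax": 0, "ay": 0, "az": -0.98},
  {"dx": -0.043, "dy": -0.792, "dz": 0.1, "ax": 0, "ay": 0, "az": -0.98},
], hand=70)

```text
clock: 7.25
position: [0.4576, 0.1825, 0.1846]
orientation: [0.898, 0.44, -0.001, -0.0]
wrist_force: [-0.8, 0.0, -0.4]
grip_width: 0.0699
grasp_force: 0.0
```

carry_out([
  {"dx": 0, "dy": 0, "dz": 0, "ax": 0, "ay": 0, "az": -0.653},
  {"dx": 0, "dy": 0, "dz": 0, "ax": 0, "ay": 0, "az": -0.653},
  {"dx": 0, "dy": 0, "dz": 0, "ax": 0, "ay": 0, "az": -0.653},
  {"dx": 0, "dy": 0, "dz": 0, "ax": 0, "ay": 0, "az": -0.653},
  {"dx": 0, "dy": 0, "dz": 0, "ax": 0, "ay": 0, "az": -0.653},
  {"dx": 0, "dy": 0, "dz": 0, "ax": 0, "ay": 0, "az": -0.653},
  {"dx": 0, "dy": 0, "dz": 0, "ax": 0, "ay": 0, "az": -0.653},
])

```text
clock: 7.95
position: [0.458, 0.1827, 0.1853]
orientation: [0.699, 0.715, -0.0, 0.0]
wrist_force: [0.1, 1.3, -0.5]
grip_width: 0.0698
grasp_force: 0.0
```

Run:
```python
from h import *
rel(.457,.184,.03,91.6)
```

```text
pos [0.458  0.1827 0.1853] yaw 91.33 d [ 0.0034 -0.0024  0.3883] a [ 0.      0.0001 -0.0045] F [ 0.1  1.3 -0.5] w 0.0698 0.0 t 7.95
```

carry_out([
  {"dx": 0.003, "dy": -0.002, "dz": 0.12, "ax": 0, "ay": 0, "az": -0.005},
  {"dx": 0.003, "dy": -0.002, "dz": 0.24, "ax": 0, "ay": 0, "az": -0.005},
  {"dx": 0.003, "dy": -0.002, "dz": 0.33, "ax": 0, "ay": 0, "az": -0.005},
  {"dx": 0.003, "dy": -0.002, "dz": 0.4, "ax": 0, "ay": 0, "az": -0.005},
  {"dx": 0.003, "dy": -0.002, "dz": 0.435, "ax": 0, "ay": 0, "az": -0.005},
  {"dx": 0.003, "dy": -0.002, "dz": 0.452, "ax": 0, "ay": 0, "az": -0.005},
  {"dx": 0.003, "dy": -0.002, "dz": 0.452, "ax": 0, "ay": 0, "az": -0.005},
  {"dx": 0.003, "dy": -0.002, "dz": 0.452, "ax": 0, "ay": 0, "az": -0.005},
], hand=66)

```text
clock: 8.75
position: [0.4584, 0.1849, 0.0059]
orientation: [0.696, 0.718, 0.001, 0.001]
wrist_force: [0.2, -1.0, 0.2]
grip_width: 0.0664
grasp_force: 0.0
```

carry_out([
  {"dx": 0, "dy": 0, "dz": 0, "ax": 0, "ay": 0, "az": 0},
  {"dx": 0, "dy": 0, "dz": 0, "ax": 0, "ay": 0, "az": 0},
  {"dx": 0, "dy": 0, "dz": 0, "ax": 0, "ay": 0, "az": 0},
  {"dx": 0, "dy": 0, "dz": 0, "ax": 0, "ay": 0, "az": 0},
  {"dx": 0, "dy": 0, "dz": 0, "ax": 0, "ay": 0, "az": 0},
  {"dx": 0, "dy": 0, "dz": 0, "ax": 0, "ay": 0, "az": 0},
], hand=30, force=40)

```text
clock: 9.35
position: [0.4582, 0.185, 0.0064]
orientation: [0.695, 0.719, 0.001, 0.001]
wrist_force: [-3.9, -1.0, 8.3]
grip_width: 0.0469
grasp_force: 39.7
```

carry_out([
  {"dx": 0, "dy": 0, "dz": -0.04, "ax": 0, "ay": 0, "az": 0},
  {"dx": 0, "dy": 0, "dz": -0.1, "ax": 0, "ay": 0, "az": 0},
  {"dx": 0, "dy": 0, "dz": -0.2, "ax": 0, "ay": 0, "az": 0},
  {"dx": 0, "dy": 0, "dz": -0.3, "ax": 0, "ay": 0, "az": 0},
  {"dx": 0, "dy": 0, "dz": -0.3, "ax": 0, "ay": 0, "az": 0},
  {"dx": 0, "dy": 0, "dz": -0.3, "ax": 0, "ay": 0, "az": 0},
])

```text
clock: 9.95
position: [0.4574, 0.1848, 0.1255]
orientation: [0.696, 0.719, 0.001, 0.001]
wrist_force: [0.5, 0.7, -3.3]
grip_width: 0.0461
grasp_force: 41.7
```

Run:
```python
from h import *
c=snap('wrist','w4'); rel(.536,-.145,.15,83.2)
im=cv2.imread('pics/w4.png');cv2.imwrite('pics/w4b.png',cv2.resize(im[100:400,80:560],(800,500),interpolation=cv2.INTER_CUBIC))
```

```text
pos [0.4562 0.1846 0.1238] yaw 91.86 d [-0.8301  0.1725 -0.0655] a [-0.0011  0.0002  0.1443] F [ 0.5  0.2 -2.6] w 0.0461 41.7 t 10.0
```

View pics/w4b.png

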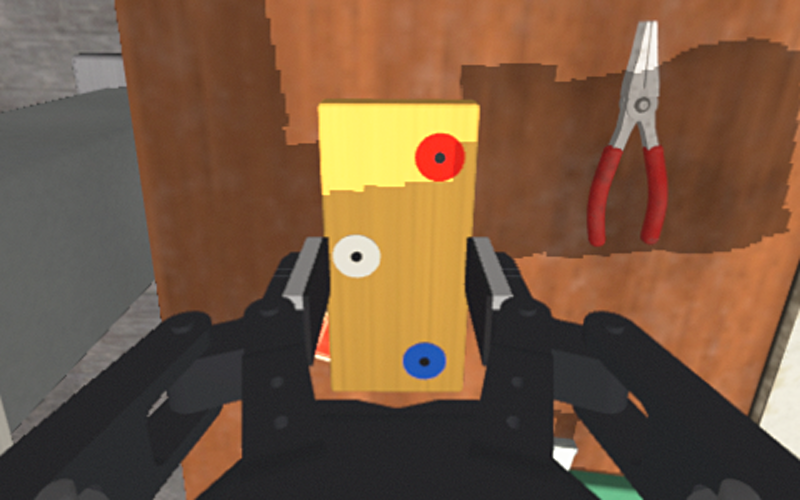

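The plate is held level across its middle with its dots up, at red (440,157), white (357,257) and blue (424,361). I'll fit its pose in the hand.

```bash
cat >> h.py <<'E'
def pnp(c,px,obj):
    n=[]
    for u,v in px:
        o,d=ray(c,u,v); R,t=ext(c); x=R@d; n.append(x[:2]/x[2])
    ok,rv,tv=cv2.solvePnP(np.array(obj,float),np.array(n,float),np.eye(3),None)
    R,t=ext(c); Rw=R.T@cv2.Rodrigues(rv)[0]; pw=R.T@(tv.ravel()-t)
    pr=cv2.projectPoints(np.array(obj,float),rv,tv,np.eye(3),None)[0].reshape(-1,2)
    print('resid px',((pr-np.array(n))*c['fx']).round(1).tolist()); return pw,Rw
E
python3 - <<'E'
from h import *
c=load('w4')
px=[(440,157),(357,257),(424,361),(319,103),(478,104),(331,391),(463,391)]
obj=np.array([[13,38,10],[-14,3,10],[10,-40,10],[-25,55,10],[25,55,10],[-25,-55,10],[25,-55,10]])/1e3
p,R=pnp(c,[(u/1.6667+80,v/1.6667+100) for u,v in px],obj)
T=Ro.from_quat(c['s']['orientation'])
print('plate world',p.round(4),'eul zyx',Ro.from_matrix(R).as_euler('zyx',degrees=True).round(2),'in tool',T.inv().apply(p-c['s']['position']).round(4), 'tool pos',c['s']['position'])
E
```

```text
resid px [[-0.5, 0.1], [0.1, -1.2], [0.1, -1.1], [-0.5, 0.5], [0.9, 0.3], [0.1, 0.7], [-0.2, 0.6]]
plate world [0.4583 0.1836 0.1173] eul zyx [ 1.57  0.17 -0.57] in tool [-0.0012  0.0008  0.0082] tool pos [0.45741358 0.18483664 0.1254629 ]
```

carry_out([
  {"dx": -0.05, "dy": 0.01, "dz": -0.06, "ax": 0, "ay": 0, "az": 0.02},
  {"dx": -0.12, "dy": 0.03, "dz": -0.066, "ax": 0, "ay": 0, "az": 0.03},
  {"dx": -0.22, "dy": 0.05, "dz": -0.066, "ax": 0, "ay": 0, "az": 0.05},
  {"dx": -0.32, "dy": 0.07, "dz": -0.066, "ax": 0, "ay": 0, "az": 0.07},
  {"dx": -0.42, "dy": 0.09, "dz": -0.066, "ax": 0, "ay": 0, "az": 0.09},
  {"dx": -0.52, "dy": 0.11, "dz": -0.066, "ax": 0, "ay": 0, "az": 0.11},
  {"dx": -0.62, "dy": 0.13, "dz": -0.066, "ax": 0, "ay": 0, "az": 0.12},
  {"dx": -0.72, "dy": 0.15, "dz": -0.066, "ax": 0, "ay": 0, "az": 0.13},
  {"dx": -0.79, "dy": 0.165, "dz": -0.066, "ax": 0, "ay": 0, "az": 0.142},
  {"dx": -0.827, "dy": 0.1725, "dz": -0.066, "ax": 0, "ay": 0, "az": 0.142},
  {"dx": -0.827, "dy": 0.1725, "dz": -0.066, "ax": 0, "ay": 0, "az": 0.142},
  {"dx": -0.827, "dy": 0.1725, "dz": -0.066, "ax": 0, "ay": 0, "az": 0.142},
])

```text
clock: 11.2
position: [0.5358, -0.1426, 0.1495]
orientation: [0.747, 0.665, -0.0, -0.002]
wrist_force: [-0.5, 0.9, -3.2]
grip_width: 0.0461
grasp_force: 42.1
```

carry_out([
  {"dx": 0, "dy": 0, "dz": 0, "ax": 0, "ay": 0, "az": 0},
  {"dx": 0, "dy": 0, "dz": 0, "ax": 0, "ay": 0, "az": 0},
  {"dx": 0, "dy": 0, "dz": 0, "ax": 0, "ay": 0, "az": 0},
])

```text
clock: 11.5
position: [0.5367, -0.1428, 0.1509]
orientation: [0.747, 0.665, 0.0, -0.0]
wrist_force: [-0.0, -0.2, -2.5]
grip_width: 0.0463
grasp_force: 42.1
```

Run:
```python
from h import *
rel(.5361,-.1438,.0605,83.35)
c=snap('wrist','w5'); R,t=ext(c)
im=c['image'];hsv=cv2.cvtColor(im,cv2.COLOR_RGB2HSV)
for n,m in dict(red=((hsv[...,0]<6)|(hsv[...,0]>174))&(hsv[...,1]>190)&(hsv[...,2]>90),blue=(abs(hsv[...,0].astype(int)-110)<12)&(hsv[...,1]>150)&(hsv[...,2]>60)).items():
    k,l,s,ce=cv2.connectedComponentsWithStats(m.astype(np.uint8))
    print(n,[(s[i,4],ce[i].round(1).tolist()) for i in range(1,k) if s[i,4]>60])
cv2.imwrite('pics/w5b.png',cv2.resize(im[40:400,32:608,::-1],(800,500),interpolation=cv2.INTER_CUBIC))
```

```text
pos [ 0.5367 -0.1428  0.1509] yaw 83.41 d [-0.0028 -0.0011  0.226 ] a [-0.     -0.0001  0.0011] F [-0.  -0.2 -2.5] w 0.0463 42.1 t 11.5
red [(np.int32(620), [343.4, 193.9])]
blue [(np.int32(385), [334.1, 316.1])]
```

Run:
```python
from h import *
c=load('w5')
for z in (.153,.155):
    r=at(c,343.4,193.9,z)[:2]@[1,1j];b=at(c,334.1,316.1,z)[:2]@[1,1j]
    a=(13+38j)/1e3,(10-40j)/1e3; k=(r-b)/(a[0]-a[1]); u=k/abs(k)
    print(z,'scale',abs(k),'yaw',np.degrees(np.angle(k)),'origin',(r+b)/2-u*(a[0]+a[1])/2)
```

```text
0.153 scale 1.0116728052999346 yaw -6.947688854623972 origin (0.5372328129642019-0.14389068801984906j)
0.155 scale 0.9972844859597321 yaw -6.947688854623965 origin (0.5371955552847996-0.14272278314256923j)
```

carry_out([
  {"dx": -0.005, "dy": -0.0025, "dz": 0.05, "ax": 0, "ay": 0, "az": 0},
  {"dx": -0.005, "dy": -0.0025, "dz": 0.11, "ax": 0, "ay": 0, "az": 0},
  {"dx": -0.005, "dy": -0.0025, "dz": 0.16, "ax": 0, "ay": 0, "az": 0},
  {"dx": -0.005, "dy": -0.0025, "dz": 0.2, "ax": 0, "ay": 0, "az": 0},
  {"dx": -0.005, "dy": -0.0025, "dz": 0.22, "ax": 0, "ay": 0, "az": 0},
  {"dx": -0.005, "dy": -0.0025, "dz": 0.23, "ax": 0, "ay": 0, "az": 0},
  {"dx": -0.005, "dy": -0.0025, "dz": 0.235, "ax": 0, "ay": 0, "az": 0},
  {"dx": -0.005, "dy": -0.0025, "dz": 0.235, "ax": 0, "ay": 0, "az": 0},
  {"dx": -0.005, "dy": -0.0025, "dz": 0.235, "ax": 0, "ay": 0, "az": 0},
])

```text
clock: 12.45
position: [0.5361, -0.1458, 0.0577]
orientation: [0.747, 0.665, 0.0, 0.001]
wrist_force: [-0.3, -0.4, -2.5]
grip_width: 0.0458
grasp_force: 42.1
```

carry_out([
  {"dx": 0, "dy": 0, "dz": 0.005, "ax": 0, "ay": 0, "az": 0},
  {"dx": 0, "dy": 0, "dz": 0.01, "ax": 0, "ay": 0, "az": 0},
  {"dx": 0, "dy": 0, "dz": 0.015, "ax": 0, "ay": 0, "az": 0},
  {"dx": 0, "dy": 0, "dz": 0.015, "ax": 0, "ay": 0, "az": 0},
  {"dx": 0, "dy": 0, "dz": 0.015, "ax": 0, "ay": 0, "az": 0},
])

```text
clock: 12.95
position: [0.5354, -0.1455, 0.0508]
orientation: [0.747, 0.665, -0.0, -0.0]
wrist_force: [0.1, 0.5, -3.2]
grip_width: 0.046
grasp_force: 42.1
```

carry_out([
  {"dx": 0.001, "dy": 0, "dz": 0.003, "ax": 0, "ay": 0, "az": 0},
  {"dx": 0.001, "dy": 0, "dz": 0.005, "ax": 0, "ay": 0, "az": 0},
  {"dx": 0.001, "dy": 0, "dz": 0.005, "ax": 0, "ay": 0, "az": 0},
  {"dx": 0.001, "dy": 0, "dz": 0.005, "ax": 0, "ay": 0, "az": 0},
])

```text
clock: 13.35
position: [0.5356, -0.1451, 0.0489]
orientation: [0.747, 0.665, -0.0, -0.0]
wrist_force: [0.4, 0.1, -0.9]
grip_width: 0.0461
grasp_force: 42.1
```

carry_out([
  {"dx": 0, "dy": 0, "dz": 0, "ax": 0, "ay": 0, "az": 0},
  {"dx": 0, "dy": 0, "dz": 0, "ax": 0, "ay": 0, "az": 0},
  {"dx": 0, "dy": 0, "dz": 0, "ax": 0, "ay": 0, "az": 0},
  {"dx": 0, "dy": 0, "dz": 0, "ax": 0, "ay": 0, "az": 0},
  {"dx": 0, "dy": 0, "dz": -0.1, "ax": 0, "ay": 0, "az": 0},
  {"dx": 0, "dy": 0, "dz": -0.2, "ax": 0, "ay": 0, "az": 0},
  {"dx": 0, "dy": 0, "dz": -0.3, "ax": 0, "ay": 0, "az": 0},
  {"dx": 0, "dy": 0, "dz": -0.4, "ax": 0, "ay": 0, "az": 0},
  {"dx": 0, "dy": 0, "dz": -0.45, "ax": 0, "ay": 0, "az": 0},
  {"dx": 0, "dy": 0, "dz": -0.45, "ax": 0, "ay": 0, "az": 0},
], hand=62)

```text
clock: 14.35
position: [0.5376, -0.1461, 0.2334]
orientation: [0.747, 0.665, 0.002, 0.004]
wrist_force: [0.4, 0.2, -1.1]
grip_width: 0.0619
grasp_force: 0.0
```

carry_out([
  {"dx": 0, "dy": 0, "dz": 0, "ax": 0, "ay": 0, "az": 1},
  {"dx": 0, "dy": 0, "dz": 0, "ax": 0, "ay": 0, "az": 1},
  {"dx": 0, "dy": 0, "dz": 0, "ax": 0, "ay": 0, "az": 1},
  {"dx": 0, "dy": 0, "dz": 0, "ax": 0, "ay": 0, "az": 1},
  {"dx": 0, "dy": 0, "dz": 0, "ax": 0, "ay": 0, "az": 1},
  {"dx": 0, "dy": 0, "dz": 0, "ax": 0, "ay": 0, "az": 1},
  {"dx": 0, "dy": 0, "dz": 0, "ax": 0, "ay": 0, "az": 1},
  {"dx": 0, "dy": 0, "dz": 0, "ax": 0, "ay": 0, "az": 1},
])

```text
clock: 15.15
position: [0.5348, -0.1448, 0.2271]
orientation: [0.979, 0.202, -0.001, -0.001]
wrist_force: [0.5, -0.2, -0.5]
grip_width: 0.0626
grasp_force: 0.0
```

carry_out([
  {"dx": 0, "dy": 0, "dz": 0, "ax": 0, "ay": 0, "az": 0.504},
  {"dx": 0, "dy": 0, "dz": 0, "ax": 0, "ay": 0, "az": 0.504},
  {"dx": 0, "dy": 0, "dz": 0, "ax": 0, "ay": 0, "az": 0.504},
  {"dx": 0, "dy": 0, "dz": 0, "ax": 0, "ay": 0, "az": 0.504},
  {"dx": 0, "dy": 0, "dz": 0, "ax": 0, "ay": 0, "az": 0.504},
])

```text
clock: 15.65
position: [0.5351, -0.1449, 0.2278]
orientation: [0.998, -0.059, -0.001, -0.0]
wrist_force: [-0.3, -0.2, -0.1]
grip_width: 0.0618
grasp_force: 0.0
```

carry_out([
  {"dx": 0, "dy": 0, "dz": 0.15, "ax": 0, "ay": 0.58, "az": 0},
  {"dx": 0, "dy": 0, "dz": 0.15, "ax": 0, "ay": 0.58, "az": 0},
  {"dx": 0, "dy": 0, "dz": 0.15, "ax": 0, "ay": 0.58, "az": 0},
  {"dx": 0, "dy": 0, "dz": 0.15, "ax": 0, "ay": 0.58, "az": 0},
  {"dx": 0, "dy": 0, "dz": 0.15, "ax": 0, "ay": 0.58, "az": 0},
  {"dx": 0, "dy": 0, "dz": 0.15, "ax": 0, "ay": 0.58, "az": 0},
  {"dx": 0, "dy": 0, "dz": 0.15, "ax": 0, "ay": 0.58, "az": 0},
  {"dx": 0, "dy": 0, "dz": 0.15, "ax": 0, "ay": 0.58, "az": 0},
])

```text
clock: 16.45
position: [0.5371, -0.1458, 0.1704]
orientation: [0.952, -0.057, 0.299, 0.019]
wrist_force: [-0.4, 0.2, -0.5]
grip_width: 0.0623
grasp_force: 0.0
```

Run:
```python
from h import *
c=snap('wrist','w6'); rel(.4415,-.1335,.2,-6.84)
for n,X in dict(nest=(.536,-.145,.042),tip=(.647,-.135,.057)).items(): print(n,proj(c,X))
im=c['image'];hsv=cv2.cvtColor(im,cv2.COLOR_RGB2HSV)
cv2.imwrite('pics/w6b.png',cv2.resize(im[0:300,80:560,::-1],(800,500),interpolation=cv2.INTER_CUBIC))
```

```text
pos [ 0.5369 -0.1457  0.1702] yaw -6.79 d [-0.1547 -0.0017 -0.1985] a [ 1.000e-03 -5.808e-01  4.000e-04] F [ 1.2  0.1 -0.8] w 0.0618 0.0 t 16.5
nest [317.4746844  269.41727902]
tip [296.31679441 165.45839746]
```

View pics/w6b.png

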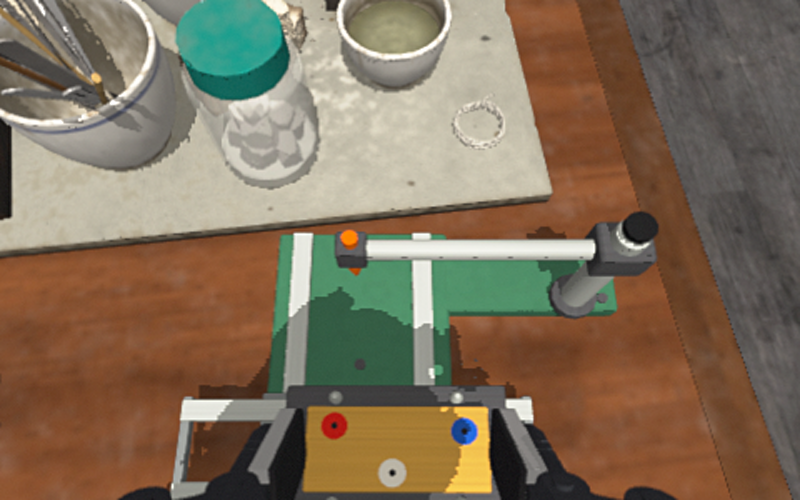

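The plate lies flat between the pins: red at (334,425), white at (392,472), blue at (464,431). The orange tip ends at (355,274), under the clamp. I'll refine the dots and the tip in code.

Run:
```python
from h import *
c=load('w6');im=c['image'];hsv=cv2.cvtColor(im,cv2.COLOR_RGB2HSV).astype(int)
sub=hsv[150:175,280:305]; m=(sub[...,0]<15)&(sub[...,1]>180)&(sub[...,2]>90)
v,u=np.nonzero(m); print('orange',sorted(zip((v+150).tolist(),(u+280).tolist()))[-14:])
g=im.astype(int).sum(2)
def centre(u,v,r=3):   # black centre, darkness-weighted
    w=g[v-r:v+r+1,u-r:u+r+1]; w=np.clip(np.median(w)-w,0,None); V,U=np.mgrid[v-r:v+r+1,u-r:u+r+1]; return (U*w).sum()/w.sum(),(V*w).sum()/w.sum()
D={}
for n,u,v in [('red',334,425),('white',392,472),('blue',464,431)]:
    p=centre(round(u/1.6667+80),round(v/1.6667)); D[n]=at(c,*p,.0525); print(n,np.round(p,1),D[n].round(4))
o,r=fitplate([D['red'],D['white'],D['blue']])
yaw=np.radians(-6.84); e=np.exp(1j*yaw)
tip=at(c,293,164.5,.057)[:2]@[1,1j]; print('tip',tip)
for n,m in dict(red=13+38j,white=-14+3j,blue=10-40j).items():
    d=(tip-(o+r*m/1e3))/e; print(n,'shift fixture x,y mm',np.round([d.real*1e3,d.imag*1e3],1), 'raw',np.round((tip-D[n][:2]@[1,1j])/e*1e3,1))
print('nest->tip', (tip-(.536-.145j))/e)
```

```text
orange [(161, 292), (161, 293), (161, 294), (161, 295), (162, 291), (162, 292), (162, 293), (162, 294), (162, 295), (163, 292), (163, 293), (163, 294), (164, 293), (164, 294)]
red [280.1 254.8] [ 0.5539 -0.1094  0.0525]
white [314.9 283.2] [ 0.5228 -0.141   0.0525]
blue [358.1 258.2] [ 0.5415 -0.1865  0.0525]
plate origin [ 0.5364 -0.1456] yaw -6.96 resid mm [0.  0.1 0. ]
tip (0.648554314464423-0.1315231508318077j)
red shift fixture x,y mm [ 96.6 -10.6] raw (96.6-10.7j)
white shift fixture x,y mm [123.7  24.3] raw (123.7+24.3j)
blue shift fixture x,y mm [99.8 67.4] raw (99.8+67.4j)
nest->tip (0.11014816643804755+0.026785828312646972j)
```

carry_out([
  {"dx": -0.155, "dy": -0.002, "dz": -0.199, "ax": 0, "ay": -0.581, "az": 0},
  {"dx": -0.155, "dy": -0.002, "dz": -0.199, "ax": 0, "ay": -0.581, "az": 0},
  {"dx": -0.155, "dy": -0.002, "dz": -0.199, "ax": 0, "ay": -0.581, "az": 0},
  {"dx": -0.155, "dy": -0.002, "dz": -0.199, "ax": 0, "ay": -0.581, "az": 0},
  {"dx": -0.155, "dy": -0.002, "dz": -0.199, "ax": 0, "ay": -0.581, "az": 0},
  {"dx": -0.155, "dy": -0.002, "dz": -0.199, "ax": 0, "ay": -0.581, "az": 0},
  {"dx": -0.155, "dy": -0.002, "dz": -0.199, "ax": 0, "ay": -0.581, "az": 0},
  {"dx": -0.155, "dy": -0.002, "dz": -0.199, "ax": 0, "ay": -0.581, "az": 0},
])

```text
clock: 17.3
position: [0.4393, -0.1325, 0.1984]
orientation: [0.998, -0.06, -0.0, -0.0]
wrist_force: [0.0, 0.8, 0.3]
grip_width: 0.0621
grasp_force: 0.0
```

Run:
```python
from h import *
rel(.4412,-.1337,.066,-6.84)
```

```text
pos [ 0.4393 -0.1325  0.1984] yaw -6.92 d [0.0053 0.0024 0.3311] a [-0.0003  0.0007 -0.0013] F [0.  0.8 0.3] w 0.0621 0.0 t 17.3
```

carry_out([
  {"dx": 0.005, "dy": 0.002, "dz": 0.1, "ax": 0, "ay": 0, "az": 0},
  {"dx": 0.005, "dy": 0.002, "dz": 0.2, "ax": 0, "ay": 0, "az": 0},
  {"dx": 0.005, "dy": 0.002, "dz": 0.28, "ax": 0, "ay": 0, "az": 0},
  {"dx": 0.005, "dy": 0.002, "dz": 0.33, "ax": 0, "ay": 0, "az": 0},
  {"dx": 0.005, "dy": 0.002, "dz": 0.33, "ax": 0, "ay": 0, "az": 0},
  {"dx": 0.005, "dy": 0.002, "dz": 0.33, "ax": 0, "ay": 0, "az": 0},
])

```text
clock: 17.9
position: [0.4417, -0.1339, 0.0674]
orientation: [0.998, -0.06, -0.0, 0.0]
wrist_force: [-0.5, -0.1, 0.5]
grip_width: 0.062
grasp_force: 0.0
```

carry_out([
  {"dx": 0, "dy": 0, "dz": 0, "ax": 0, "ay": 0, "az": 0},
  {"dx": 0, "dy": 0, "dz": 0, "ax": 0, "ay": 0, "az": 0},
  {"dx": 0, "dy": 0, "dz": 0, "ax": 0, "ay": 0, "az": 0},
  {"dx": 0, "dy": 0, "dz": 0, "ax": 0, "ay": 0, "az": 0},
  {"dx": 0, "dy": 0, "dz": 0, "ax": 0, "ay": 0, "az": 0},
  {"dx": 0, "dy": 0, "dz": 0, "ax": 0, "ay": 0, "az": 0},
  {"dx": 0, "dy": 0, "dz": 0, "ax": 0, "ay": 0, "az": 0},
], hand=0, force=40)

```text
clock: 18.6
position: [0.4426, -0.1342, 0.0683]
orientation: [0.998, -0.06, 0.0, 0.0]
wrist_force: [-2.4, 0.8, 7.6]
grip_width: 0.023
grasp_force: 39.2
```

Run:
```python
from h import *
rel(.4412,-.1337,.066,-6.84)
c=snap('wrist','w7')
for n,m in dict(red=13+38j,white=-14+3j,blue=10-40j).items():
    w=(.5364-.1456j)+np.exp(1j*np.radians(-6.96))*m/1e3; print(n,proj(c,(w.real,w.imag,.0525)).round(1))
s=manip.read_state();R=Ro.from_quat(s['orientation']).as_matrix();e=np.exp(1j*np.radians(-6.84))
for n,a in dict(red=.0966-.0106j,white=.1237+.0243j,blue=.0998+.0674j).items():
    w=a*e; print(n,(R.T@[w.real,w.imag,0]/.4).round(4))
```

```text
pos [ 0.4426 -0.1342  0.0683] yaw -6.9 d [-0.0037 -0.0009  0.0058] a [ 0.0007 -0.0006 -0.001 ] F [-2.4  0.8  7.6] w 0.023 39.2 t 18.6
red [244.8  53.4]
white [313.1 109.1]
blue [396.   60.1]
red [2.415e-01 2.620e-02 2.000e-04]
white [ 3.092e-01 -6.110e-02  2.000e-04]
blue [ 2.493e-01 -1.688e-01  1.000e-04]
```

carry_out([
  {"dx": 0.01, "dy": 0.001, "dz": 0, "ax": 0, "ay": 0, "az": 0},
  {"dx": 0.03, "dy": 0.003, "dz": 0, "ax": 0, "ay": 0, "az": 0},
  {"dx": 0.06, "dy": 0.006, "dz": 0, "ax": 0, "ay": 0, "az": 0},
  {"dx": 0.09, "dy": 0.01, "dz": 0, "ax": 0, "ay": 0, "az": 0},
  {"dx": 0.12, "dy": 0.013, "dz": 0, "ax": 0, "ay": 0, "az": 0},
  {"dx": 0.15, "dy": 0.016, "dz": 0, "ax": 0, "ay": 0, "az": 0},
  {"dx": 0.18, "dy": 0.02, "dz": 0, "ax": 0, "ay": 0, "az": 0},
  {"dx": 0.205, "dy": 0.023, "dz": 0, "ax": 0, "ay": 0, "az": 0},
  {"dx": 0.225, "dy": 0.025, "dz": 0, "ax": 0, "ay": 0, "az": 0},
  {"dx": 0.237, "dy": 0.026, "dz": 0, "ax": 0, "ay": 0, "az": 0},
  {"dx": 0.2415, "dy": 0.0262, "dz": 0, "ax": 0, "ay": 0, "az": 0},
  {"dx": 0.2415, "dy": 0.0262, "dz": 0, "ax": 0, "ay": 0, "az": 0},
])

```text
clock: 19.85
position: [0.5378, -0.156, 0.0684]
orientation: [0.998, -0.06, 0.001, 0.0]
wrist_force: [0.5, 1.7, 4.9]
grip_width: 0.023
grasp_force: 39.2
```

```bash
cat > chk.py <<'E'
from h import *
import sys
e=np.exp(1j*np.radians(-6.84)); k0=.4426-.1342j
sh=dict(red=.0966-.0106j,white=.1237+.0243j,blue=.0998+.0674j)
tip=.64855-.13152j
def dots(c):
    im=c['image'];hsv=cv2.cvtColor(im,cv2.COLOR_RGB2HSV).astype(int);D={}
    H,S,V=hsv[...,0],hsv[...,1],hsv[...,2]
    for n,m in dict(red=((H<5)|(H>174))&(S>170)&(V>60),blue=(abs(H-110)<14)&(S>130)&(V>50),white=(S<70)&(V>110)).items():
        m=m.copy();m[240:]=0;m[:,:200]=0;m[:,430:]=0
        k,l,s,ce=cv2.connectedComponentsWithStats(cv2.morphologyEx(m.astype(np.uint8),cv2.MORPH_CLOSE,np.ones((3,3))))
        D[n]=[(int(s[i,4]),s[i,:4].tolist(),ce[i].round(1).tolist()) for i in range(1,k) if 100<s[i,4]<3000 and s[i,2]<50 and s[i,3]<50]
    return D
if __name__=='__main__':
    s=manip.read_state(); p=s['position'][:2]@np.array([1,1j]); d=(p-k0)/e
    R=Ro.from_quat(s['orientation']).as_matrix(); w=(sh[sys.argv[1]]-d)*e
    print('moved mm',d*1e3,'need more mm',(sh[sys.argv[1]]-d)*1e3,'tool',(R.T@[w.real,w.imag,0]/.4).round(4),'F',s['wrist_force'].round(1),s['clock'])
    if len(sys.argv)>2:
        c=snap('wrist',sys.argv[2]); print(dots(load('w7'))); print(dots(c)); print('tip px',proj(c,(tip.real,tip.imag,.057)))
E
python3 chk.py red w8
```

```text
moved mm (97.16781234792168-10.29824571785721j) need more mm (-0.5678123479216785-0.3017542821427896j) tool [-0.0014  0.0008 -0.    ] F [0.5 1.7 4.9] 19.85
{'red': [(745, [231, 37, 30, 34], [245.2, 53.8])], 'blue': [(736, [382, 44, 30, 34], [396.3, 60.5])], 'white': [(248, [382, 7, 17, 20], [390.4, 16.8]), (254, [236, 8, 17, 21], [244.1, 17.5]), (204, [200, 76, 16, 16], [207.2, 83.2]), (674, [299, 95, 30, 30], [313.4, 109.5]), (158, [247, 135, 15, 14], [253.6, 141.0]), (160, [375, 134, 15, 14], [382.1, 140.6])]}
{'red': [(255, [233, 54, 28, 17], [249.0, 62.8])], 'blue': [(593, [382, 52, 30, 26], [396.1, 63.4])], 'white': [(201, [200, 76, 16, 16], [207.2, 83.3]), (673, [299, 95, 30, 30], [313.4, 109.6]), (154, [247, 135, 15, 14], [253.7, 140.9]), (158, [375, 134, 15, 14], [382.0, 140.6])]}
tip px [243.40375502  52.8494595 ]
```

carry_out([
  {"dx": -0.0014, "dy": 0.0008, "dz": 0, "ax": 0, "ay": 0, "az": 0},
  {"dx": -0.0014, "dy": 0.0008, "dz": 0, "ax": 0, "ay": 0, "az": 0},
  {"dx": -0.0014, "dy": 0.0008, "dz": 0, "ax": 0, "ay": 0, "az": 0},
])

```text
clock: 20.2
position: [0.5373, -0.1564, 0.0683]
orientation: [0.998, -0.06, 0.001, 0.0]
wrist_force: [1.1, 1.5, 5.7]
grip_width: 0.0228
grasp_force: 39.3
```

```bash
python3 chk.py red w9
python3 - <<'E'
from h import *
c=load('w9'); im=c['image'][20:110,200:330,::-1]
cv2.imwrite('pics/w9b.png',cv2.resize(im,None,fx=6,fy=6,interpolation=cv2.INTER_CUBIC))
E
```

```text
moved mm (96.69011201432522-10.767869915901773j) need more mm (-0.09011201432521099+0.16786991590177386j) tool [-0.0002 -0.0004 -0.    ] F [1.1 1.5 5.7] 20.2
{'red': [(745, [231, 37, 30, 34], [245.2, 53.8])], 'blue': [(736, [382, 44, 30, 34], [396.3, 60.5])], 'white': [(248, [382, 7, 17, 20], [390.4, 16.8]), (254, [236, 8, 17, 21], [244.1, 17.5]), (204, [200, 76, 16, 16], [207.2, 83.2]), (674, [299, 95, 30, 30], [313.4, 109.5]), (158, [247, 135, 15, 14], [253.6, 141.0]), (160, [375, 134, 15, 14], [382.1, 140.6])]}
{'red': [(305, [233, 52, 28, 19], [249.0, 61.7])], 'blue': [(616, [382, 51, 30, 27], [396.1, 63.0])], 'white': [(200, [200, 76, 16, 16], [207.2, 83.2]), (667, [299, 95, 30, 30], [313.3, 109.6]), (156, [247, 135, 15, 14], [253.6, 141.0]), (156, [375, 134, 15, 14], [381.9, 140.6])]}
tip px [242.38136414  51.84219266]
```

View pics/w9b.png

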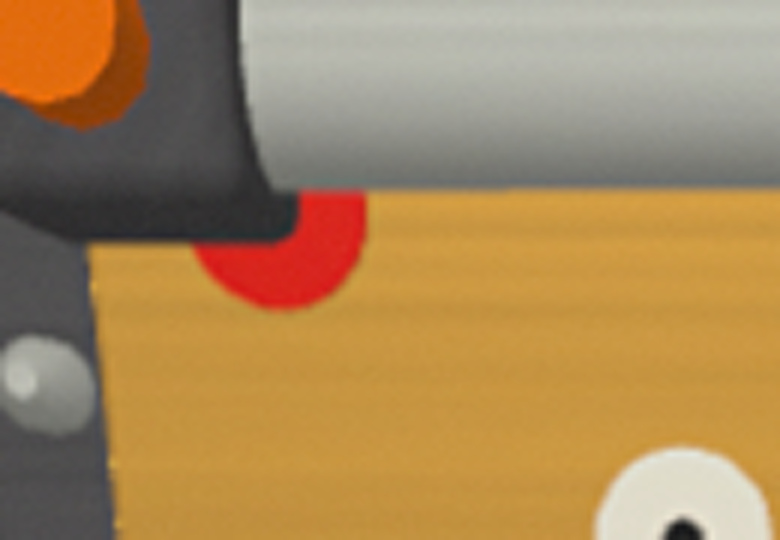

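The picture shows the clamp and bar over the red dot, the tip hidden behind them, with the dot's centre near (283,225) in the crop. I'll check the orange rod's axis against the tip measured earlier.

Run:
```python
from h import *
c=load('w9');tip=(.64855,-.13152)
for z in (.106,.097,.0575): print(z,proj(c,(*tip,z)).round(1), 'px/m', np.linalg.norm(proj(c,(*tip,z))-proj(c,(tip[0],tip[1]+.01,z)))*100)
h=cv2.cvtColor(c['image'],cv2.COLOR_RGB2HSV).astype(int); m=(h[...,0]<17)&(h[...,1]>180)&(h[...,2]>180)&(h[...,0]>7); m[60:]=0;m[:,:180]=0;m[:,230:]=0
v,u=np.nonzero(m);print(u.min(),u.max(),v.min(),v.max(),(u.min()+u.max())/2,(v.min()+v.max())/2)
# same in tilted view
c=load('w6');print(proj(c,(*tip,.106)),proj(c,(*tip,.057)))
h=cv2.cvtColor(c['image'],cv2.COLOR_RGB2HSV).astype(int); m=(h[...,0]<17)&(h[...,1]>180)&(h[...,2]>180)&(h[...,0]>7);m=m[130:152,275:310]
v,u=np.nonzero(m);print(u.min()+275,u.max()+275,v.min()+130,v.max()+130)
```

```text
0.106 [203.6  20.3] px/m 2996.86041704923
0.097 [213.5  28.4] px/m 2740.038374791224
0.0575 [242.1  51.6] px/m 1992.406044547658
192 218 6 36 205.0 21.0
[288.46862117 142.15606139] [292.99748236 164.5039226 ]
285 293 138 147
```

The rod's axis agrees with the tip to about 0.5 mm, so I'll hold here for red.

carry_out([
  {"dx": 0, "dy": 0, "dz": 0, "ax": 0, "ay": 0, "az": 0},
  {"dx": 0, "dy": 0, "dz": 0, "ax": 0, "ay": 0, "az": 0},
  {"dx": 0, "dy": 0, "dz": 0, "ax": 0, "ay": 0, "az": 0},
  {"dx": 0, "dy": 0, "dz": 0, "ax": 0, "ay": 0, "az": 0},
  {"dx": 0, "dy": 0, "dz": 0, "ax": 0, "ay": 0, "az": 0},
  {"dx": 0, "dy": 0, "dz": 0, "ax": 0, "ay": 0, "az": 0},
  {"dx": 0, "dy": 0, "dz": 0, "ax": 0, "ay": 0, "az": 0},
  {"dx": 0, "dy": 0, "dz": 0, "ax": 0, "ay": 0, "az": 0},
  {"dx": 0, "dy": 0, "dz": 0, "ax": 0, "ay": 0, "az": 0},
  {"dx": 0, "dy": 0, "dz": 0, "ax": 0, "ay": 0, "az": 0},
  {"dx": 0, "dy": 0, "dz": 0, "ax": 0, "ay": 0, "az": 0},
  {"dx": 0, "dy": 0, "dz": 0, "ax": 0, "ay": 0, "az": 0},
])

```text
clock: 21.45
position: [0.5373, -0.1564, 0.0683]
orientation: [0.998, -0.06, 0.001, 0.0]
wrist_force: [1.7, 1.5, 6.9]
grip_width: 0.0228
grasp_force: 39.3
```

carry_out([
  {"dx": 0, "dy": 0, "dz": 0, "ax": 0, "ay": 0, "az": 0},
  {"dx": 0, "dy": 0, "dz": 0, "ax": 0, "ay": 0, "az": 0},
  {"dx": 0, "dy": 0, "dz": 0, "ax": 0, "ay": 0, "az": 0},
])

```text
clock: 21.75
position: [0.5373, -0.1564, 0.0683]
orientation: [0.998, -0.06, 0.001, 0.0]
wrist_force: [2.2, 2.1, 6.6]
grip_width: 0.0227
grasp_force: 39.3
```

```bash
python3 chk.py white
```

```text
moved mm (96.68072369536215-10.763784782045219j) need more mm (27.019276304637852+35.06378478204522j) tool [ 0.0674 -0.0877  0.0001] F [2.2 2.1 6.6] 21.75
```

carry_out([
  {"dx": 0.004, "dy": -0.005, "dz": 0, "ax": 0, "ay": 0, "az": 0},
  {"dx": 0.014, "dy": -0.018, "dz": 0, "ax": 0, "ay": 0, "az": 0},
  {"dx": 0.028, "dy": -0.036, "dz": 0, "ax": 0, "ay": 0, "az": 0},
  {"dx": 0.042, "dy": -0.055, "dz": 0, "ax": 0, "ay": 0, "az": 0},
  {"dx": 0.055, "dy": -0.072, "dz": 0, "ax": 0, "ay": 0, "az": 0},
  {"dx": 0.064, "dy": -0.083, "dz": 0, "ax": 0, "ay": 0, "az": 0},
  {"dx": 0.0674, "dy": -0.0877, "dz": 0, "ax": 0, "ay": 0, "az": 0},
  {"dx": 0.0674, "dy": -0.0877, "dz": 0, "ax": 0, "ay": 0, "az": 0},
  {"dx": 0.0674, "dy": -0.0877, "dz": 0, "ax": 0, "ay": 0, "az": 0},
])

```text
clock: 22.65
position: [0.568, -0.1251, 0.0684]
orientation: [0.998, -0.06, 0.001, 0.001]
wrist_force: [-0.7, 0.1, 5.6]
grip_width: 0.0227
grasp_force: 39.4
```

```bash
python3 chk.py white w10
```

```text
moved mm (123.38153849925038+23.95285711410434j) need more mm (0.3184615007496283+0.3471428858956571j) tool [ 0.0008 -0.0009  0.    ] F [-0.7  0.1  5.6] 22.65
{'red': [(745, [231, 37, 30, 34], [245.2, 53.8])], 'blue': [(736, [382, 44, 30, 34], [396.3, 60.5])], 'white': [(248, [382, 7, 17, 20], [390.4, 16.8]), (254, [236, 8, 17, 21], [244.1, 17.5]), (204, [200, 76, 16, 16], [207.2, 83.2]), (674, [299, 95, 30, 30], [313.4, 109.5]), (158, [247, 135, 15, 14], [253.6, 141.0]), (160, [375, 134, 15, 14], [382.1, 140.6])]}
{'red': [(745, [231, 38, 30, 33], [245.2, 53.9])], 'blue': [(733, [382, 45, 30, 33], [396.3, 60.7])], 'white': [(896, [382, 4, 48, 47], [409.8, 17.0]), (235, [236, 8, 17, 19], [244.3, 17.3]), (195, [200, 76, 16, 15], [207.2, 83.1]), (152, [247, 135, 15, 13], [253.7, 140.9]), (155, [375, 134, 15, 14], [382.0, 140.6])]}
tip px [312.34836019 108.38472394]
```

carry_out([
  {"dx": 0, "dy": 0, "dz": 0, "ax": 0, "ay": 0, "az": 0},
  {"dx": 0, "dy": 0, "dz": 0, "ax": 0, "ay": 0, "az": 0},
  {"dx": 0, "dy": 0, "dz": 0, "ax": 0, "ay": 0, "az": 0},
  {"dx": 0, "dy": 0, "dz": 0, "ax": 0, "ay": 0, "az": 0},
  {"dx": 0, "dy": 0, "dz": 0, "ax": 0, "ay": 0, "az": 0},
  {"dx": 0, "dy": 0, "dz": 0, "ax": 0, "ay": 0, "az": 0},
  {"dx": 0, "dy": 0, "dz": 0, "ax": 0, "ay": 0, "az": 0},
  {"dx": 0, "dy": 0, "dz": 0, "ax": 0, "ay": 0, "az": 0},
  {"dx": 0, "dy": 0, "dz": 0, "ax": 0, "ay": 0, "az": 0},
  {"dx": 0, "dy": 0, "dz": 0, "ax": 0, "ay": 0, "az": 0},
  {"dx": 0, "dy": 0, "dz": 0, "ax": 0, "ay": 0, "az": 0},
  {"dx": 0, "dy": 0, "dz": 0, "ax": 0, "ay": 0, "az": 0},
])

```text
clock: 23.9
position: [0.568, -0.1251, 0.0684]
orientation: [0.998, -0.06, 0.001, 0.001]
wrist_force: [-1.0, 0.2, 7.0]
grip_width: 0.0227
grasp_force: 39.4
```

carry_out([
  {"dx": 0, "dy": 0, "dz": 0, "ax": 0, "ay": 0, "az": 0},
  {"dx": 0, "dy": 0, "dz": 0, "ax": 0, "ay": 0, "az": 0},
  {"dx": 0, "dy": 0, "dz": 0, "ax": 0, "ay": 0, "az": 0},
])

```text
clock: 24.2
position: [0.568, -0.1251, 0.0684]
orientation: [0.998, -0.06, 0.001, 0.001]
wrist_force: [1.0, 0.7, 6.5]
grip_width: 0.0229
grasp_force: 39.4
```

```bash
python3 chk.py blue
```

```text
moved mm (123.39722107469042+23.986157158198637j) need more mm (-23.597221074690424+43.41384284180137j) tool [-0.0591 -0.1085 -0.0002] F [1.  0.7 6.5] 24.2
```

carry_out([
  {"dx": -0.003, "dy": -0.006, "dz": 0, "ax": 0, "ay": 0, "az": 0},
  {"dx": -0.011, "dy": -0.02, "dz": 0, "ax": 0, "ay": 0, "az": 0},
  {"dx": -0.022, "dy": -0.04, "dz": 0, "ax": 0, "ay": 0, "az": 0},
  {"dx": -0.033, "dy": -0.061, "dz": 0, "ax": 0, "ay": 0, "az": 0},
  {"dx": -0.044, "dy": -0.081, "dz": 0, "ax": 0, "ay": 0, "az": 0},
  {"dx": -0.053, "dy": -0.097, "dz": 0, "ax": 0, "ay": 0, "az": 0},
  {"dx": -0.0585, "dy": -0.1065, "dz": 0, "ax": 0, "ay": 0, "az": 0},
  {"dx": -0.0591, "dy": -0.1083, "dz": 0, "ax": 0, "ay": 0, "az": 0},
  {"dx": -0.0591, "dy": -0.1083, "dz": 0, "ax": 0, "ay": 0, "az": 0},
  {"dx": -0.0591, "dy": -0.1083, "dz": 0, "ax": 0, "ay": 0, "az": 0},
])

```text
clock: 25.2
position: [0.5496, -0.0788, 0.0683]
orientation: [0.998, -0.06, 0.001, 0.0]
wrist_force: [0.9, -1.5, 8.3]
grip_width: 0.0227
grasp_force: 39.7
```

```bash
python3 chk.py blue w11
```

```text
moved mm (99.65349312027088+67.78193772541907j) need more mm (0.14650687972911358-0.3819377254190709j) tool [0.0004 0.001  0.    ] F [ 0.9 -1.5  8.3] 25.2
{'red': [(745, [231, 37, 30, 34], [245.2, 53.8])], 'blue': [(736, [382, 44, 30, 34], [396.3, 60.5])], 'white': [(248, [382, 7, 17, 20], [390.4, 16.8]), (254, [236, 8, 17, 21], [244.1, 17.5]), (204, [200, 76, 16, 16], [207.2, 83.2]), (674, [299, 95, 30, 30], [313.4, 109.5]), (158, [247, 135, 15, 14], [253.6, 141.0]), (160, [375, 134, 15, 14], [382.1, 140.6])]}
{'red': [(745, [231, 37, 30, 34], [245.3, 53.8])], 'blue': [(465, [382, 45, 27, 33], [391.9, 63.0])], 'white': [(236, [237, 8, 16, 19], [244.5, 17.2]), (237, [383, 8, 16, 19], [390.5, 16.9]), (199, [200, 76, 16, 15], [207.2, 83.2]), (672, [299, 95, 30, 30], [313.5, 109.6]), (152, [247, 135, 15, 13], [253.7, 140.9]), (155, [376, 134, 14, 14], [382.1, 140.6])]}
tip px [399.28851003  58.27457954]
```

carry_out([
  {"dx": 0.0004, "dy": 0.0014, "dz": 0, "ax": 0, "ay": 0, "az": 0},
  {"dx": 0.0004, "dy": 0.0014, "dz": 0, "ax": 0, "ay": 0, "az": 0},
  {"dx": 0.0004, "dy": 0.0014, "dz": 0, "ax": 0, "ay": 0, "az": 0},
  {"dx": 0.0004, "dy": 0.0014, "dz": 0, "ax": 0, "ay": 0, "az": 0},
  {"dx": 0.0004, "dy": 0.0014, "dz": 0, "ax": 0, "ay": 0, "az": 0},
  {"dx": 0.0004, "dy": 0.0014, "dz": 0, "ax": 0, "ay": 0, "az": 0},
  {"dx": 0.0004, "dy": 0.0014, "dz": 0, "ax": 0, "ay": 0, "az": 0},
  {"dx": 0.0004, "dy": 0.0014, "dz": 0, "ax": 0, "ay": 0, "az": 0},
  {"dx": 0.0004, "dy": 0.0014, "dz": 0, "ax": 0, "ay": 0, "az": 0},
  {"dx": 0.0004, "dy": 0.0014, "dz": 0, "ax": 0, "ay": 0, "az": 0},
  {"dx": 0.0004, "dy": 0.0014, "dz": 0, "ax": 0, "ay": 0, "az": 0},
  {"dx": 0.0004, "dy": 0.0014, "dz": 0, "ax": 0, "ay": 0, "az": 0},
])

```text
clock: 26.45
position: [0.5496, -0.079, 0.0683]
orientation: [0.998, -0.06, 0.001, 0.0]
wrist_force: [0.6, 0.7, 8.9]
grip_width: 0.0229
grasp_force: 39.7
```

carry_out([
  {"dx": 0, "dy": 0, "dz": 0, "ax": 0, "ay": 0, "az": 0},
  {"dx": 0, "dy": 0, "dz": 0, "ax": 0, "ay": 0, "az": 0},
  {"dx": 0, "dy": 0, "dz": 0, "ax": 0, "ay": 0, "az": 0},
  {"dx": 0, "dy": 0, "dz": 0, "ax": 0, "ay": 0, "az": 0},
])

```text
clock: 26.85
position: [0.5496, -0.079, 0.0683]
orientation: [0.998, -0.06, 0.001, 0.0]
wrist_force: [0.7, 1.3, 9.0]
grip_width: 0.0228
grasp_force: 39.7
```

```bash
python3 chk.py blue
```

```text
moved mm (99.6474093783882+67.54787229723388j) need more mm (0.15259062161179782-0.14787229723388362j) tool [0.0004 0.0004 0.    ] F [0.7 1.3 9. ] 26.85
```

carry_out([
  {"dx": 0, "dy": 0, "dz": 0, "ax": 0, "ay": 0, "az": 0},
  {"dx": 0, "dy": 0, "dz": 0, "ax": 0, "ay": 0, "az": 0},
  {"dx": 0, "dy": 0, "dz": 0, "ax": 0, "ay": 0, "az": 0},
  {"dx": 0, "dy": 0, "dz": 0, "ax": 0, "ay": 0, "az": 0},
  {"dx": 0, "dy": 0, "dz": 0, "ax": 0, "ay": 0, "az": 0},
  {"dx": 0, "dy": 0, "dz": 0, "ax": 0, "ay": 0, "az": 0},
  {"dx": 0, "dy": 0, "dz": -0.08, "ax": 0, "ay": 0, "az": 0},
  {"dx": 0, "dy": 0, "dz": -0.18, "ax": 0, "ay": 0, "az": 0},
  {"dx": 0, "dy": 0, "dz": -0.28, "ax": 0, "ay": 0, "az": 0},
  {"dx": 0, "dy": 0, "dz": -0.38, "ax": 0, "ay": 0, "az": 0},
  {"dx": 0, "dy": 0, "dz": -0.38, "ax": 0, "ay": 0, "az": 0},
  {"dx": 0, "dy": 0, "dz": -0.38, "ax": 0, "ay": 0, "az": 0},
], hand=55)

```text
clock: 28.05
position: [0.5493, -0.0794, 0.2199]
orientation: [0.998, -0.06, 0.001, 0.0]
wrist_force: [-0.3, 0.7, 0.1]
grip_width: 0.0551
grasp_force: 0.0
```

Run:
```python
from chk import *
c=snap('wrist','w12'); D=dots(c); print(D)
# predicted positions of dots with blue at tip
r=np.exp(1j*np.radians(-6.96)); o=tip-r*(10-40j)/1e3
for n,m in dict(red=13+38j,white=-14+3j,blue=10-40j).items():
    w=o+r*m/1e3; print(n,proj(c,(w.real,w.imag,.0525)).round(1))
```

```text
{'red': [(170, [275, 76, 14, 15], [281.4, 83.0])], 'blue': [], 'white': [(248, [308, 37, 13, 20], [314.0, 47.0]), (202, [308, 103, 16, 16], [315.4, 110.6])]}
red [281.3  82.8]
white [315.1 110.3]
blue [356.4  86.1]
```

The red and white dots lie within about 0.3 px of where they must be with blue below the tip, so the release moved nothing. I'll hand it in.

```bash
python3 -c "
from plant import manip
print(manip.close_job())"
```

```text
the job is handed in; nothing more can be done
None
```

The job is handed in: the plate lies between the carrier's pins, red, white and blue were each held for over a second within about 1 mm of the pointer tip by my measurements, and blue is left below it with the gripper clear, at about 28 s on the robot clock.

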